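Load the sample reader and pin its carriage

ROBOT

A 7-joint arm with a two-finger parallel gripper is mounted at the origin on the work surface. World frame = base frame: x ahead of the robot, y to its left, z up, the work surface at z = 0. Lengths are in m, angles in rad, forces in N, time in s.
With the tool pointing down it reaches from about 0.425 to 0.875 m from the base axis. Payload 8.4 kg.
Tool frame: the origin (TCP) lies on the front face of the gripper's body, between the roots of the fingers; the fingertips stand 73 mm ahead of it and the grasp point (between the pads) lies 54 mm ahead of it; z points along the fingers, y is the direction in which the jaws open and shut (so a half turn about z gives the same grasp; the last joint's range is limited). The gripper opens to 85 mm and grips with 20 to 120 N. Pads are 22 mm wide; open, the fingers measure 114 mm over their backs; the gripper's body (76 mm by 85 mm) begins 54 mm behind the grasp point. The pads swing forward as they close: fully open they stand 13 mm farther back than shut.
Start: joints at [-1.331, 0.333, 0.04, 1.465, -0.013, 1.343, -0.059], TCP at [0.216, 0.613, 0.304] pointing down, gripper open.
Joint ranges: [-2.58, 2.58], [-0.38, 2.09], [-1.3, 1.39], [0.25, 2.4], [-1.5, 4.64], [0.08, 2.09], [-2.65, 2.65]. Speed limits (rad/s): [2.22, 2.22, 2.79, 2.79, 3.14, 3.14, 3.14].

INTERFACE

Orientations are given as a rotation vector (axis times angle).
In Python, from workcell import manip, get_image gives the robot as it stands.
- The arm moves only by the tool send_rows, never from a script. Its argument "rows" is a list of rows, each a list of 2 entries, a list of its own where there are three numbers: the shift along the world's x, y, z in m, then the turn about the world's z in rad. In form: [[[dx, dy, dz], roll], ...]. A call has 1 to 5 rows; each row shifts and turns the commanded pose from where the row before left it; what a row does not reach is not made up. A row lasts 1/12 s, in which the tool goes at most 41.7 mm and 7.16 degrees, less where a joint would pass 70% of its speed; a pose out of reach is approached as far as the arm can. A call with a gripper value outside its range is refused whole. "grip" is the opening, from 0 (shut) to 1 (fully open), set as the call begins (left out, the last holds). The fingers move at their own pace and stop on an object; "newtons" is the grip in N (left out, the last holds). Time passes only in rows, so rows that do not move let the fingers close. It gives the time, the measured TCP pose, the force and the opening at its end, in the units of the state.
- manip.observe(): the state, without advancing time (a new reading comes with each control period).
- get_image(name): name is "side" or "top" or "wrist"; returns a dict with "image" (420x560x3 uint8, red, green, blue), "intrinsics" (3x3 intrinsics, pixels), "dist_coeffs" ([k1, k2, p1, p2, k3] as OpenCV has them; the pictures are not rectified), "xyz" and "rotation" of the camera in the world. Camera axes: x right, y down, z forward; pixel columns grow to the right and rows downward; lengths in m; the calibration is good to about 2 mm. A picture is of the moment at which its call begins. There is no depth.
- manip.job_done(): hands the job in, once; it reports no verdict.
The state is a dict: "time_s": time; "qpos": joint angles; "dq": joint speeds; "tau": joint torques, N m; "tcp_pos": TCP position; "orientation": TCP orientation; "force": force on the tool from outside, world axes, zero at the start; "torque": the same for the moment, N m; "finger_gap": opening from 0.0 (shut) to 1.0 (fully open).
Only numpy, scipy, OpenCV 4.12 (cv2) and the standard library are available. Lean on these libraries where they do the work, as an engineer would, in place of code of your own. Each camera call takes 0.05 s, during which the arm holds its last target. There are 200 camera calls.

TASK

Draw the reader's carriage out and stand every small white-capped amber sample bottle upright in a pocket of its own, then slide the loaded carriage fully home under the hood. Then lock it: put the steel locking pin through the slot in the lock plate, feel along the slot for the hidden hole in the catch bar, and let the pin down until its head rests on the plate. Leave the other glassware and the boxes where they are.

Things in the scene. Friction and masses are not known exactly. Their poses are not given: they have to be found in the camera images.
- reader: Fixed bench sample reader: a grey base 180 x 500 x 10 mm on the bench. Origin on the bench surface under the middle of its carriage bay; y is its long way (the carriage draws out towards its -y), z up; its yaw varies a little. Along y: carriage track from -300 mm, hood from -60 to +85, lock plate from 100 to 190.
- hood (a point): Middle of the top of the white hood that bridges the bay, 152 mm above the bench; axes as the reader's. The hood reaches 89 mm either way along x and 72 mm either way along y; roof 12 mm thick (underside 140 mm above the bench), side walls 8 mm at x = +-85 mm, open at both y ends.
- slot (a point): Middle of the slot in the level aluminium lock plate, on its top face, 70 mm above the bench (reader's x = 0, y = 145 mm); axes as the reader's. The slot goes through the 8 mm plate, is 66 mm long along x and 19 mm wide along y. The plate is 178 x 90 mm. The catch bar with its hole lies hidden below, see carriage.
- carriage (a joint): Carriage drawn out, m: 0 fully home, 0.19 fully out (hard stops); slides along the reader's y, 3 N friction, stays put. When home, its dark catch bar lies under the whole slot, top 28 mm below the plate's top, with one chamfered 17 mm hole on the slot's centre line, anywhere within 20 mm either side of its middle, differently each time. Free depth under the bar: 22 mm, enough for the pin.
- pockets (a point): Middle of the white bottle carriage, at the height of its pockets' floor, 18 mm above the bench; axes as the reader's. The carriage is a block 150 x 150 mm with four square pockets 58 x 58 mm, 26 mm deep, centred at x = +-36, y = +-36 mm from here, rims 44 mm above the bench. In the reader's frame this point is at y = -190 mm when fully out (clear of the hood), 0 when home.
- handle (a point): Middle of the carriage's draw handle: a level steel bar 14 x 14 mm in section along the reader's x, 80 mm clear between two posts, its middle 135 mm above the bench and 130 mm to the -y side of the pockets' middle. Take it from above, fingers on its +y and -y sides; it always stays outside the hood.
- pin: Loose steel locking pin, 150 g, upright in its holder at the start. Origin at the middle of the tip, z towards the head. Shank 14 mm in diameter, 50 mm long, tapered to 8 mm over the last 4 mm; then a head 24 mm in diameter, 40 mm tall, too wide for the slot. Fully home, the head rests on the lock plate, tip 20 mm above the bench; with the tip merely on the catch bar the head is 22 mm above the plate.
- holder: Fixed grey plastic block 60 x 60 x 55 mm on the bench, with an 18 mm upright hole in the middle, in which the pin stands at the start with its head resting on the block. Origin under its middle.
- bottle0: Loose small amber glass sample bottle with a white screw cap and a paper band, upright on the bench in front of the reader (three or all four are present; an absent one reads None). Body 50 mm in diameter and 63 mm tall, neck, then cap 32 mm in diameter from 79 to 105 mm height; 105 mm tall in all, about 160 g. Origin at the middle of its underside, z up.
- bottle1: Loose small amber glass sample bottle with a white screw cap and a paper band, upright on the bench in front of the reader (three or all four are present; an absent one reads None). Body 50 mm in diameter and 63 mm tall, neck, then cap 32 mm in diameter from 79 to 105 mm height; 105 mm tall in all, about 160 g. Origin at the middle of its underside, z up.
- bottle2: Loose small amber glass sample bottle with a white screw cap and a paper band, upright on the bench in front of the reader (three or all four are present; an absent one reads None). Body 50 mm in diameter and 63 mm tall, neck, then cap 32 mm in diameter from 79 to 105 mm height; 105 mm tall in all, about 160 g. Origin at the middle of its underside, z up.
- bottle3: Loose small amber glass sample bottle with a white screw cap and a paper band, upright on the bench in front of the reader (three or all four are present; an absent one reads None). Body 50 mm in diameter and 63 mm tall, neck, then cap 32 mm in diameter from 79 to 105 mm height; 105 mm tall in all, about 160 g. Origin at the middle of its underside, z up.
- flask: Bystander: conical glass flask 64 mm wide, 100 mm tall, standing among the bottles. Origin under its middle. To be left alone.
- jar: Bystander: squat glass jar with grey lid, 62 mm wide, 56 mm tall, standing among the bottles. Origin under its middle. To be left alone.
- stock_bottle: Bystander: big amber stock bottle 90 mm wide, 190 mm tall, to the left. Origin under its middle. To be left alone.
- dish: Bystander: flat glass dish 94 mm wide, 18 mm tall, behind the reader. Origin under its middle. To be left alone.
- cylinder: Bystander: measuring cylinder 205 mm tall on a 70 mm foot, to the right. Origin under its middle. To be left alone.
- flask_big: Bystander: conical flask 90 mm wide, 140 mm tall, behind the reader. Origin under its middle. To be left alone.
- slide_box: Bystander: blue plastic box 80 x 60 x 30 mm, behind the reader. Origin under its middle. To be left alone.
Not all that is in view belongs to the job. Leave any green look-alike of the bottle1 alone.

How it is judged:
By the outcome, as a careful person would: the job done as asked, in the order asked, and still so for the second after the job is handed in, with the robot touching nothing.
Of bottle0, bottle1, bottle2, bottle3 only 3 to 4 are there at a start; the rules pass over those that are not, and their reading is None.
At some moment in a run one of bottle0, bottle1, bottle2, bottle3 may be knocked a few centimetres aside while the robot is not near it.
It also fails if it takes over 210 s, if anything falls off the work surface, if the arm or the gripper's body presses on something with over 40 N, if the wrist force passes 120 N, or if a joint passes its speed limit or range.

## Working session

There is one attempt and no reset: what is moved stays moved. The work goes in short steps, Python scripts to look and compute and a tool call to move; the robot and the scene stay as the last step left them, time stands still between calls to the robot, and variables do not carry over. Pictures are saved under pics/ and viewed, about 12 in all and at most 16, crops included, and the job is handed in when it is done.

Besides the shell and the picture viewer there is one more tool, called after "Emit:" as name([rows], argument=value, ...), one row to a line, values as JSON. send_rows: Moves the arm, as the interface text tells. Its arguments: {"type":"object","properties":{"rows":{"type":"array","items":{"type":"array"}},"grip":{"type":"number"},"newtons":{"type":"number"}},"required":["rows"]}

```bash
mkdir -p pics; ls
cat > h.py <<'E'
import numpy as np, cv2
from workcell import manip, get_image
def snap(n,f):
    d=get_image(n); cv2.imwrite('pics/'+f+'.png',d['image'][:,:,::-1]); np.savez('pics/'+f,**d); return d
def load(f): return dict(np.load('pics/'+f+'.npz'))
def ray(d,px):
    p=cv2.undistortPoints(np.array(px,float).reshape(-1,1,2),d['intrinsics'],d['dist_coeffs']).reshape(-1,2)
    v=np.c_[p,np.ones(len(p))]@np.array(d['rotation']).T
    return np.array(d['xyz']),v
def onz(d,px,z):
    o,v=ray(d,px); return o+v*((z-o[2])/v[:,2:])
def proj(d,P):
    R=np.array(d['rotation']); t=-R.T@np.array(d['xyz'])
    return cv2.projectPoints(np.array(P,float).reshape(-1,1,3),cv2.Rodrigues(R.T)[0],t,d['intrinsics'],d['dist_coeffs'])[0].reshape(-1,2)
E
python3 - <<'E'
from h import *
print(manip.observe())
for n in('side','top','wrist'):
    d=snap(n,n+'0'); print(n,d['xyz'],d['rotation'])
a=[cv2.imread(f'pics/{n}0.png') for n in('side','top')]
E
```

```text
pics
{'time_s': 0.0, 'qpos': array([-1.33119481,  0.33391095,  0.0398625 ,  1.4662635 , -0.01341425,
        1.34327331, -0.05851647]), 'dq': array([ 0.0009876 ,  0.0001491 , -0.00062942,  0.00186776,  0.00034824,
       -0.00106603, -0.0006951 ]), 'tau': array([-4.42453247e-04, -6.58533597e+01,  1.36506200e+00, -4.05575395e+01,
        1.67399668e-02,  1.24303711e-02,  6.61340277e-05]), 'tcp_pos': array([0.21593166, 0.61273701, 0.30302477]), 'orientation': array([-5.29656786e-01, -3.09644037e+00,  2.48047162e-03]), 'force': array([-0.26961221,  0.45211699, -0.01195701]), 'torque': array([-0.04031336, -0.00695466, -0.03294717]), 'finger_gap': 0.9968487327681629}
side [ 0.20160977 -0.51488587  0.79340781] [-2.24331421  0.82159245 -0.3275999 ]
top [0.5263727  0.00514942 1.27369043] [-2.18852307  2.16536142 -0.10564218]
wrist [0.13894717 0.64043934 0.37265911] [2.34167678 1.65717552 0.2628327 ]
```

```bash
sed -i "s/R=np.array(d\['rotation'\])/R=cv2.Rodrigues(np.array(d['rotation']))[0]/; s/np.array(d\['rotation'\]).T/cv2.Rodrigues(np.array(d['rotation']))[0].T/" h.py; cat h.py | grep Rod
```

```text
v=np.c_[p,np.ones(len(p))]@cv2.Rodrigues(np.array(d['rotation']))[0].T
    R=cv2.Rodrigues(np.array(d['rotation']))[0]; t=-R.T@np.array(d['xyz'])
    return cv2.projectPoints(np.array(P,float).reshape(-1,1,3),cv2.Rodrigues(R.T)[0],t,d['intrinsics'],d['dist_coeffs'])[0].reshape(-1,2)
```

View pics/top0.png

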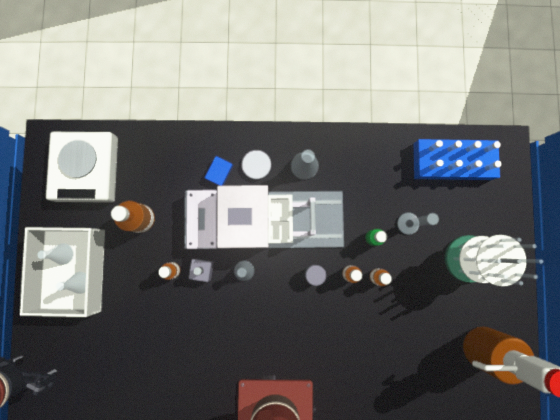

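View pics/side0.png

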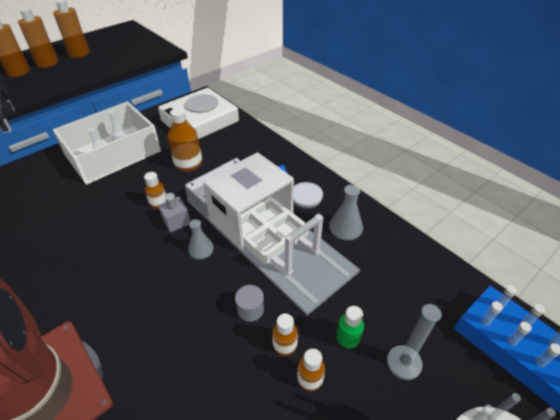

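Run:
```python
from h import *
d=load('top0'); im=d['image'][:,:,::-1]
c=im[150:300,150:400]; cv2.imwrite('pics/c1.png',cv2.resize(c,None,fx=3.2,fy=3.2,interpolation=cv2.INTER_CUBIC))
# amber and cap blobs in both views
for n in('top0','side0'):
    d=load(n); hsv=cv2.cvtColor(d['image'],cv2.COLOR_RGB2HSV)
    m=cv2.inRange(hsv,(5,140,60),(22,255,255))
    k,l,s,ce=cv2.connectedComponentsWithStats(m)
    for i in range(1,k):
        if s[i,4]>15: print(n,s[i],ce[i])
```

```text
top0 [115 201  35  30 617] [134.12641815 216.35656402]
top0 [163 263  13  17  86] [170.72093023 270.59302326]
top0 [346 267  14  16  74] [350.09459459 273.44594595]
top0 [374 270  13  16  84] [378.3452381  276.48809524]
top0 [ 464  327   70   38 1625] [492.36123077 345.26830769]
top0 [487 371  35  13 259] [505.88416988 376.81853282]
side0 [ 54   8  36  50 950] [72.10842105 34.06736842]
side0 [  19   17   39   51 1042] [38.99520154 43.2293666 ]
side0 [  0  25  30  52 950] [11.43368421 54.39578947]
side0 [167 121  33  38 909] [183.00990099 140.72827283]
side0 [176 162  26   9  60] [190.01666667 167.91666667]
side0 [145 182  19  15 174] [154.48275862 189.91954023]
side0 [272 325  26  21 274] [284.56569343 336.15328467]
side0 [278 353  15   3  18] [285.16666667 354.33333333]
side0 [298 358  28  24 301] [310.67109635 371.89036545]
side0 [  5 392   9   5  16] [  9.125 393.625]
side0 [ 14 395   7   7  16] [ 16.8125 398.125 ]
```

View pics/c1.png

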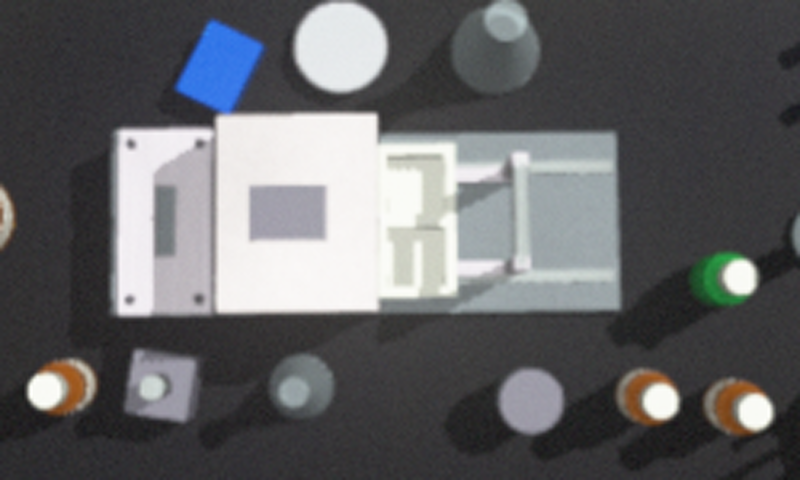

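Run:
```python
from h import *
d=load('top0')
def f(name,pts,z):
    P=onz(d,np.array(pts)/3.2+150,z); print(name,np.round(P[:,:2],4).tolist(),np.round(P.mean(0)[:2],4)); return P
H=f('hood',[(216,114),(378,113),(379,312),(216,313)],.152)
B=f('base',[(616,132),(621,311)],.01)
L=f('plate',[(115,129),(112,315),(213,130),(213,315)],.07)
f('slot',[(155,186),(155,256),(176,186),(176,256)],.07)
f('handle',[(521,155),(521,270)],.142)
f('caps',[(47,391),(660,402),(755,411),(739,277)],.105)
f('pin',[(152,387)],.095)
f('holder',[(136,350),(202,357),(190,423),(125,412)],.055)
f('carr',[(456,143),(457,298)],.044)
f('flask/jar',[(302,385)],.02); f('jar',[(531,401)],.056)
s=load('side0')
c=onz(d,np.array([(47,391),(660,402),(755,411),(152,387)])/3.2+150,.105)
print(proj(s,c))
```

```text
hood [[0.7044, 0.1722], [0.7069, 0.0264], [0.5286, 0.0233], [0.5261, 0.1679]] [0.6165 0.0974]
base [[0.7131, -0.2125], [0.5322, -0.2167]] [ 0.6227 -0.2146]
plate [[0.7018, 0.2816], [0.523, 0.2789], [0.7018, 0.1869], [0.5241, 0.1826]] [0.6127 0.2325]
slot [[0.6469, 0.2413], [0.5797, 0.2394], [0.6471, 0.2211], [0.5799, 0.2193]] [0.6134 0.2303]
handle [[0.6716, -0.1034], [0.5675, -0.1036]] [ 0.6195 -0.1035]
caps [[0.4527, 0.3288], [0.4486, -0.2357], [0.441, -0.3237], [0.5643, -0.3103]] [ 0.4766 -0.1352]
pin [[0.457, 0.234]] [0.457 0.234]
holder [[0.4897, 0.2581], [0.4838, 0.1944], [0.4209, 0.2044], [0.4305, 0.267]] [0.4562 0.231 ]
carr [[0.6953, -0.0487], [0.5431, -0.0507]] [ 0.6192 -0.0497]
flask/jar [[0.4562, 0.1005]] [0.4562 0.1005]
jar [[0.4452, -0.1218]] [ 0.4452 -0.1218]
[[150.72513575 176.59735137]
 [284.62927271 321.91406244]
 [313.14453003 357.8832808 ]
 [169.61100559 194.21500152]]
```

Emit:
send_rows([
  [[0.02, -0.036, 0], 0.072],
  [[0.02, -0.036, 0], 0.072],
  [[0.02, -0.036, 0], 0.072],
  [[0.02, -0.036, 0], 0.072],
  [[0.02, -0.036, 0], 0.072],
], grip=0.6)

```text
time_s: 0.57
tcp_pos: [0.3166, 0.4311, 0.3036]
orientation: [0.039, -3.141, 0.0]
force: [0.7, 0.6, -0.1]
finger_gap: 0.603
```

Emit:
send_rows([
  [[0.02, -0.036, 0], 0],
  [[0.02, -0.036, 0], 0],
  [[0.02, -0.036, 0], 0],
  [[0.02, -0.036, 0], 0],
  [[0.02, -0.036, 0], 0],
])

```text
time_s: 0.98
tcp_pos: [0.4165, 0.251, 0.3039]
orientation: [0.033, -3.141, -0.0]
force: [0.5, 0.3, -0.7]
finger_gap: 0.599
```

```bash
cat >> h.py <<'E'
def st():
    s=manip.observe(); R=cv2.Rodrigues(s['orientation'])[0]; y=R[:,1]
    print('t%.2f'%s['time_s'],'tcp',np.round(s['tcp_pos'],4),'jaw deg %.2f'%np.degrees(np.arctan2(y[1],y[0])),'tilt',np.round(R[:2,2],3),'F',np.round(s['force'],1),'gap %.3f'%s['finger_gap'],'q',np.round(s['qpos'],2)); return s
E
python3 -c "from h import *; st()"
```

```text
t0.98 tcp [0.4165 0.251  0.3039] jaw deg 91.22 tilt [-0.  0.] F [ 0.5  0.3 -0.7] gap 0.599 q [-0.9  -0.01  0.27  1.86  0.    1.29  0.96]
```

Emit:
send_rows([
  [[0.0204, -0.0356, 0], 0],
  [[0.0204, -0.0356, 0], 0],
  [[0.0204, -0.0356, 0], 0],
  [[0.0204, -0.0356, 0], 0],
  [[0.0204, -0.0356, 0], 0],
])

```text
time_s: 1.4
tcp_pos: [0.5185, 0.073, 0.3041]
orientation: [-0.033, 3.141, 0.0]
force: [0.4, 0.9, 0.5]
finger_gap: 0.602
```

Emit:
send_rows([
  [[0.0204, -0.0356, 0], 0],
  [[0.0204, -0.0356, 0], 0],
  [[0.0204, -0.0356, 0], 0],
  [[0.0204, -0.0356, 0], 0],
  [[0.0204, -0.0356, 0], 0],
])

```text
time_s: 1.82
tcp_pos: [0.6207, -0.1046, 0.3038]
orientation: [-0.035, 3.141, 0.0]
force: [0.8, -0.2, 0.1]
finger_gap: 0.601
```

```bash
python3 -c "
from h import *; st(); snap('wrist','w1')"
```

```text
t1.82 tcp [ 0.6207 -0.1046  0.3038] jaw deg 91.26 tilt [0. 0.] F [ 0.8 -0.2  0.1] gap 0.601 q [-0.39  0.33  0.63  1.54 -0.19  1.33  1.85]
```

View pics/w1.png

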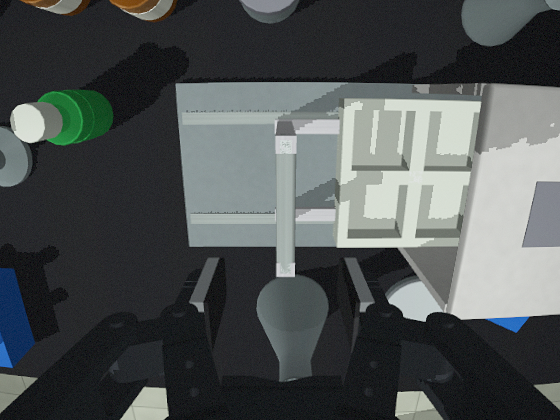

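```bash
python3 -c "
from h import *
d=load('w1'); print(onz(d,[(286,128),(286,270),(277,200),(296,200)],.142))
print('base',onz(d,[(178,84),(189,246)],.01)); print('carr corner',onz(d,[(345,98),(336,246)],.044))"
```

```text
[[ 0.56286595 -0.1021386   0.142     ]
 [ 0.66784321 -0.09946745  0.142     ]
 [ 0.61272722 -0.10718664  0.142     ]
 [ 0.61244067 -0.09388367  0.142     ]]
base [[ 0.53402629 -0.21021589  0.01      ]
 [ 0.71286693 -0.20922774  0.01      ]]
carr corner [[ 0.5442121  -0.04717808  0.044     ]
 [ 0.69306079 -0.04532843  0.044     ]]
```

Emit:
send_rows([
  [[0, 0, -0.035], 0],
  [[0, 0, -0.035], 0],
  [[0, 0, -0.025], 0],
  [[0, 0, -0.019], 0],
  [[0, 0, 0], 0],
])

```text
time_s: 2.28
tcp_pos: [0.6178, -0.1023, 0.1853]
orientation: [0.033, -3.134, -0.0]
force: [-1.4, 0.4, 0.4]
finger_gap: 0.596
```

Emit:
send_rows([
  [[0, 0, 0], 0],
  [[0, 0, 0], 0],
  [[0, 0, 0], 0],
  [[0, 0, 0], 0],
  [[0, 0, 0], 0],
], grip=0, newtons=40)

```text
time_s: 2.7
tcp_pos: [0.6209, -0.103, 0.1919]
orientation: [-0.034, 3.139, 0.0]
force: [-2.0, 0.9, 7.4]
finger_gap: 0.158
```

```bash
python3 -c "from h import *; st()"
```

```text
t2.70 tcp [ 0.6209 -0.103   0.1919] jaw deg 91.23 tilt [0.003 0.   ] F [-2.   0.9  7.4] gap 0.158 q [-0.37  0.41  0.59  1.68 -0.25  1.12  1.89]
```

Emit:
send_rows([
  [[0.0003, -0.012, 0], 0],
  [[0.0003, -0.014, 0], 0],
  [[0.0003, -0.014, 0], 0],
  [[0.0003, -0.014, 0], 0],
  [[0.0003, -0.014, 0], 0],
])

```text
time_s: 3.12
tcp_pos: [0.6224, -0.1705, 0.1919]
orientation: [-0.035, 3.139, 0.002]
force: [-0.1, 4.4, 7.8]
finger_gap: 0.152
```

Emit:
send_rows([
  [[0.0003, -0.014, 0], 0],
  [[0.0003, -0.014, 0], 0],
  [[0.0003, -0.014, 0], 0],
  [[0.0003, -0.014, 0], 0],
  [[0.0002, -0.008, 0], 0],
])

```text
time_s: 3.53
tcp_pos: [0.6239, -0.2327, 0.1918]
orientation: [-0.035, 3.139, 0.009]
force: [-12.7, 30.4, 25.9]
finger_gap: 0.153
```

Emit:
send_rows([
  [[0, 0, 0], 0],
  [[0, 0, 0], 0],
])

```text
time_s: 3.7
tcp_pos: [0.6239, -0.2324, 0.1919]
orientation: [-0.037, 3.14, 0.007]
force: [-5.5, 10.2, 12.2]
finger_gap: 0.153
```

Emit:
send_rows([
  [[0, 0.002, 0], 0],
  [[0, 0, 0], 0],
  [[0, 0, 0], 0],
  [[0, 0, 0], 0],
], grip=0.6)

```text
time_s: 4.03
tcp_pos: [0.6229, -0.2334, 0.19]
orientation: [-0.033, 3.141, -0.001]
force: [-0.2, -0.6, 0.1]
finger_gap: 0.6
```

Emit:
send_rows([
  [[0, 0, 0.03], 0],
  [[0, 0, 0.03], 0],
  [[0, 0, 0.03], 0],
  [[-0.03, 0, 0.02], 0],
  [[-0.03, 0, 0], 0],
])

```text
time_s: 4.45
tcp_pos: [0.5642, -0.2341, 0.304]
orientation: [-0.034, 3.136, -0.005]
force: [0.1, -1.0, -0.0]
finger_gap: 0.595
```

Run:
```python
from h import *
st(); d=snap('top','top1')
im=d['image'][:,:,::-1][150:300,150:400]; cv2.imwrite('pics/c2.png',cv2.resize(im,None,fx=3.2,fy=3.2,interpolation=cv2.INTER_CUBIC))
```

```text
t4.45 tcp [ 0.5642 -0.2341  0.304 ] jaw deg 91.24 tilt [ 0.006 -0.003] F [ 0.1 -1.  -0. ] gap 0.595 q [-0.22  0.29  0.67  1.6  -0.18  1.32  2.06]
```

View pics/c2.png

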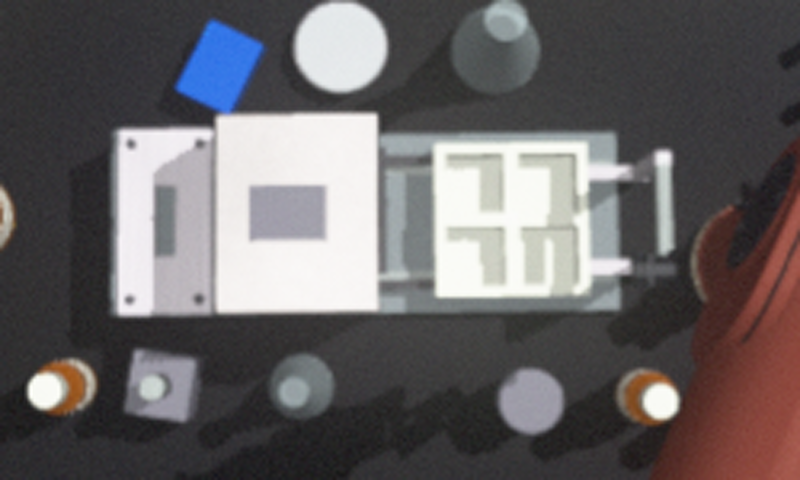

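Run:
```python
from h import *
t=load('top1'); q=np.array([(433,142),(588,142),(589,297),(433,298),(511,220)])/3.2+150
print('carr',np.round(onz(t,q,.044),4)); print('handle',onz(t,np.array([(664,203)])/3.2+150,.142))
w=snap('wrist','w2')
P=proj(w,[[.4486,-.2357,.105],[.441,-.3237,.105]]);print(P)
cv2.imwrite('pics/w2.png',w['image'][:,:,::-1])
hsv=cv2.cvtColor(w['image'],cv2.COLOR_RGB2HSV)
m=cv2.inRange(hsv,(0,0,170),(180,60,255))
k,l,s,c=cv2.connectedComponentsWithStats(m)
for i in range(1,k):
    if s[i,4]>300: print(s[i],c[i],onz(w,c[i],.105)[0])
```

```text
carr [[ 0.696  -0.0261  0.044 ]
 [ 0.6978 -0.1789  0.044 ]
 [ 0.5454 -0.1795  0.044 ]
 [ 0.5429 -0.0274  0.044 ]
 [ 0.6199 -0.1031  0.044 ]]
handle [[ 0.62930317 -0.23298642  0.142     ]]
[[283.6530398   51.45780618]
 [161.83440211  40.23003337]]
[ 144   17   42   45 1465] [164.6662116   38.59522184] [ 0.43991084 -0.32154796  0.105     ]
[ 264   30   44   45 1528] [285.29188482  51.85078534] [ 0.44884994 -0.23451806  0.105     ]
[  337   169   153   132 12996] [409.7985534  224.63404124] [ 0.58047947 -0.1278557   0.105     ]
[ 172  184   37   37 1025] [190.29073171 201.8604878 ] [ 0.56339448 -0.30963531  0.105     ]
[292 184  46  13 450] [318.73777778 190.74      ] [ 0.55237069 -0.20581244  0.105     ]
[ 276  229   20  119 1557] [284.98715478 286.87090559] [ 0.64112339 -0.23113473  0.105     ]
[295 264  39  12 363] [316.31955923 270.43526171] [ 0.62427539 -0.20425766  0.105     ]
[ 483  323   55   47 1598] [513.04130163 343.13767209] [ 7.07463938e-01 -6.50204125e-04  1.05000000e-01]
```

View pics/w2.png

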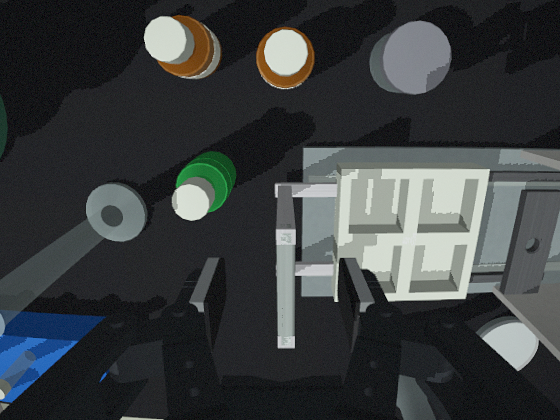

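Emit:
send_rows([
  [[-0.038, 0, 0], 0],
  [[-0.038, 0, 0], 0],
  [[-0.0395, -0.001, 0], 0],
  [[0, 0, -0.04], 0],
  [[0, 0, -0.03], 0],
])

```text
time_s: 4.97
tcp_pos: [0.4465, -0.2348, 0.2315]
orientation: [-0.03, 3.133, 0.003]
force: [0.9, 1.6, -1.2]
finger_gap: 0.601
```

Run:
```python
from h import *
st()
w=load('w2'); o=onz(w,[(532,243)],.042)[0]; print('hole',o)
c=onz(w,[(341,169),(489,169),(470,298),(336,300)],.044); print(c)
```

```text
t4.97 tcp [ 0.4465 -0.2348  0.2315] jaw deg 91.10 tilt [0.009 0.002] F [ 0.9  1.6 -1.2] gap 0.601 q [-0.26  0.09  0.7   1.94 -0.07  1.13  2.06]
hole [0.62566444 0.04104015 0.042     ]
[[ 0.54769308 -0.17827966  0.044     ]
 [ 0.54417983 -0.02902143  0.044     ]
 [ 0.69330229 -0.01923973  0.044     ]
 [ 0.69508736 -0.17315834  0.044     ]]
```

Emit:
send_rows([
  [[0.001, 0, -0.03], 0],
  [[0, 0, -0.03], 0],
  [[0, 0, -0.02], 0],
  [[0, 0, -0.006], 0],
  [[0, 0, 0], 0],
])

```text
time_s: 5.38
tcp_pos: [0.4476, -0.234, 0.1427]
orientation: [0.032, -3.138, 0.0]
force: [0.5, -0.0, 0.7]
finger_gap: 0.602
```

```bash
python3 -c "
from h import *; st()"
```

```text
t5.38 tcp [ 0.4476 -0.234   0.1427] jaw deg 91.19 tilt [-0.003 -0.   ] F [ 0.5 -0.   0.7] gap 0.602 q [-0.22  0.23  0.69  2.02 -0.17  0.95  2.15]
```

Emit:
send_rows([
  [[0, 0, 0], 0],
  [[0, 0, 0], 0],
  [[0, 0, 0], 0],
  [[0, 0, 0], 0],
  [[0, 0, 0], 0],
], grip=0, newtons=40)

```text
time_s: 5.8
tcp_pos: [0.4494, -0.2345, 0.1453]
orientation: [-0.033, 3.139, -0.001]
force: [-0.7, -1.1, 7.3]
finger_gap: 0.364
```

Emit:
send_rows([
  [[0, 0, 0.01], 0],
  [[0, 0, 0.03], 0],
  [[0, 0, 0.04], 0],
  [[0, 0, 0.04], 0],
  [[0, 0, 0.04], 0],
])

```text
time_s: 6.22
tcp_pos: [0.4475, -0.2341, 0.3064]
orientation: [0.032, -3.141, 0.0]
force: [1.0, 0.0, -1.2]
finger_gap: 0.363
```

```bash
python3 -c "
from h import *; st();w=snap('wrist','w3'); cv2.imwrite('pics/w3.png',w['image'][:,:,::-1])"
```

```text
t6.22 tcp [ 0.4475 -0.2341  0.3064] jaw deg 91.16 tilt [-0. -0.] F [ 1.   0.  -1.2] gap 0.363 q [-0.29  0.02  0.71  1.84 -0.01  1.29  2.01]
```

View pics/w3.png

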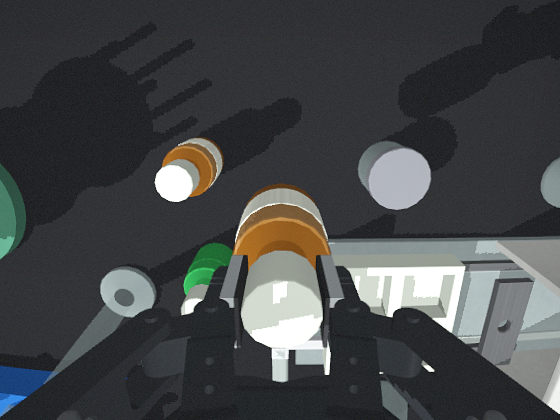

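Emit:
send_rows([
  [[0.025, 0.02, 0], 0],
  [[0.03, 0.025, 0], 0],
  [[0.03, 0.025, 0], 0],
  [[0.03, 0.025, 0], 0],
  [[0.03, 0.025, 0], 0],
])

```text
time_s: 6.68
tcp_pos: [0.5945, -0.1124, 0.3045]
orientation: [-0.033, 3.141, 0.001]
force: [0.2, -0.4, -0.7]
finger_gap: 0.364
```

Emit:
send_rows([
  [[0.03, 0.025, 0], 0],
  [[0.02, 0.015, 0], 0],
  [[0.0125, 0.008, 0], 0],
  [[0, 0, 0], 0],
  [[0, 0, 0], 0],
])

```text
time_s: 7.1
tcp_pos: [0.6559, -0.0655, 0.3036]
orientation: [0.035, -3.14, 0.001]
force: [0.1, -0.7, -1.5]
finger_gap: 0.361
```

```bash
python3 -c "
from h import *; st();w=snap('wrist','w4'); cv2.imwrite('pics/w4.png',w['image'][:,:,::-1])
print(proj(w,[[.6552,-.0662,.044]]))
s=snap('side','s4')
"
```

```text
t7.10 tcp [ 0.6559 -0.0655  0.3036] jaw deg 91.27 tilt [-0.001 -0.001] F [ 0.1 -0.7 -1.5] gap 0.361 q [-0.4   0.39  0.59  1.46 -0.22  1.35  1.79]
[[280.29021306 176.96691249]]
```

View pics/w4.png

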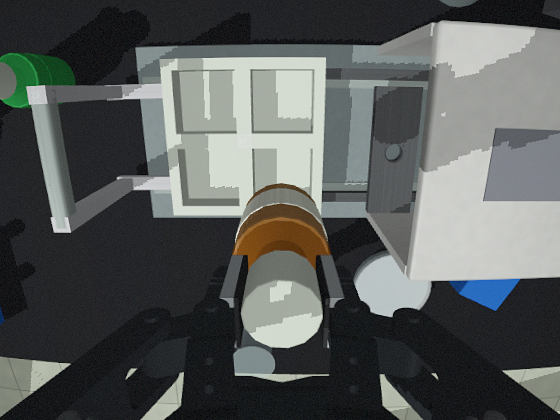

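```bash
python3 -c "
from h import *
w=load('w4')
c=onz(w,[(161,59),(325,57),(323,214),(173,215)],.044); print(c,c.mean(0)); print('pocket rim x lo/hi near row, y',onz(w,[(251,69),(313,69),(313,134),(251,134)],.044).mean(0))
print('hole',onz(w,[(393,152)],.042))
print('cap',onz(w,[(282,300)],.25))
"
```

```text
[[ 0.54762952 -0.17610043  0.044     ]
 [ 0.54404167 -0.02860781  0.044     ]
 [ 0.69265431 -0.0222468   0.044     ]
 [ 0.69720522 -0.1748652   0.044     ]] [ 0.62038268 -0.10045506  0.044     ]
pocket rim x lo/hi near row, y [ 0.58438038 -0.06609537  0.044     ]
hole [[0.62816398 0.04249173 0.042     ]]
cap [[ 0.65700295 -0.0645155   0.25      ]]
```

Emit:
send_rows([
  [[-0.0005, 0.001, -0.04], 0],
  [[0, 0, -0.035], 0],
  [[0, 0, -0.025], 0],
  [[0, 0, -0.015], 0],
  [[0, 0, -0.01], 0],
])

```text
time_s: 7.62
tcp_pos: [0.6538, -0.066, 0.1773]
orientation: [0.031, -3.139, -0.0]
force: [-0.5, 0.3, -0.6]
finger_gap: 0.36
```

Emit:
send_rows([
  [[0, 0, -0.006], 0],
  [[0, 0, -0.005], 0],
  [[0, 0, -0.003], 0],
  [[0, 0, -0.001], 0],
  [[0, 0, 0], 0],
])

```text
time_s: 8.03
tcp_pos: [0.6557, -0.0651, 0.1645]
orientation: [-0.033, 3.14, -0.0]
force: [-0.7, -0.9, -1.2]
finger_gap: 0.362
```

Emit:
send_rows([
  [[0, 0, -0.001], 0],
  [[0, 0, 0], 0],
  [[0, 0, 0], 0],
  [[0, 0, 0], 0],
], grip=0.6)

```text
time_s: 8.37
tcp_pos: [0.6556, -0.065, 0.1633]
orientation: [-0.033, 3.141, 0.0]
force: [-0.8, 0.2, -0.4]
finger_gap: 0.605
```

Emit:
send_rows([
  [[0, 0, 0.02], 0],
  [[0, 0, 0.04], 0],
  [[0, 0, 0.04], 0],
  [[0, 0, 0.04], 0],
  [[-0.03, -0.03, 0], 0],
])

```text
time_s: 8.78
tcp_pos: [0.6325, -0.0881, 0.3113]
orientation: [-0.049, 3.127, 0.002]
force: [1.0, 1.5, 0.1]
finger_gap: 0.595
```

Emit:
send_rows([
  [[-0.028, -0.03, 0], 0],
  [[-0.028, -0.03, 0], 0],
  [[-0.028, -0.03, 0], 0],
  [[-0.028, -0.03, 0], 0],
  [[-0.028, -0.03, 0], 0],
])

```text
time_s: 9.2
tcp_pos: [0.4844, -0.2457, 0.3032]
orientation: [-0.033, 3.141, 0.0]
force: [0.8, -0.0, 0.3]
finger_gap: 0.6
```

```bash
cat >> h.py <<'E'
def caps(f,bins=(170,),z=.105):
    w=snap('wrist',f); hsv=cv2.cvtColor(w['image'],cv2.COLOR_RGB2HSV)
    m=cv2.inRange(hsv,(0,0,170),(180,60,255)); k,l,s,c=cv2.connectedComponentsWithStats(m)
    for i in range(1,k):
        if s[i,4]>300: print(s[i],np.round(onz(w,s[i,:2]+s[i,2:4]/2,z)[0],4))
    return w
E
python3 -c "
from h import *; st(); caps('w5'); snap('top','top5')"
```

```text
t9.20 tcp [ 0.4844 -0.2457  0.3032] jaw deg 91.21 tilt [0.001 0.   ] F [ 0.8 -0.   0.3] gap 0.600 q [-0.26  0.12  0.71  1.76 -0.08  1.29  2.06]
[ 385  109   64   65 3240] [ 0.4379 -0.1401  0.105 ]
[ 164  118   44   41 1309] [ 0.4397 -0.3197  0.105 ]
[309 213  39  20 385] [ 0.5073 -0.2054  0.105 ]
[  282   213   278   109 12201] [ 0.548  -0.1204  0.105 ]
[ 103  243   56   51 1857] [ 0.5545 -0.377   0.105 ]
[ 282  304   70   77 2401] [ 0.6301 -0.208   0.105 ]
```

View pics/w5.png

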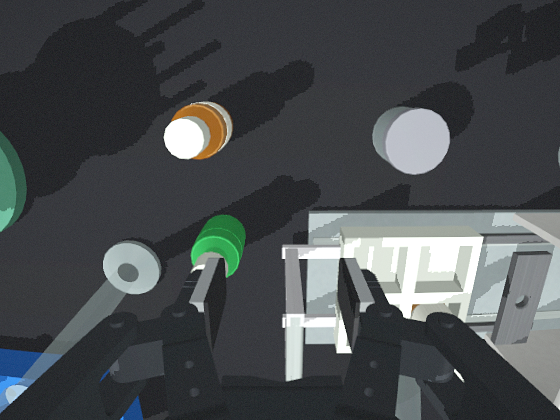

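Emit:
send_rows([
  [[-0.022, -0.0375, 0], 0],
  [[-0.022, -0.038, 0], 0],
  [[0, 0, -0.035], 0],
  [[0, 0, -0.04], 0],
  [[0, 0, 0], 0],
])

```text
time_s: 9.72
tcp_pos: [0.4413, -0.3149, 0.2223]
orientation: [0.031, -3.134, -0.005]
force: [-1.7, 1.6, -1.9]
finger_gap: 0.594
```

```bash
python3 -c "
from h import *; st(); caps('w6')"
```

```text
t9.72 tcp [ 0.4413 -0.3149  0.2223] jaw deg 91.14 tilt [-0.007  0.003] F [-1.7  1.6 -1.9] gap 0.594 q [-0.13  0.21  0.76  1.86 -0.16  1.14  2.28]
[238 163  66  34 489] [ 0.4068 -0.3203  0.105 ]
[ 495  180   65   74 3847] [ 0.4263 -0.1645  0.105 ]
[ 241  198   54   61 2609] [ 0.4358 -0.3217  0.105 ]
[ 385  283  175  117 9443] [ 0.5178 -0.1807  0.105 ]
[263 353  41  29 937] [ 0.5387 -0.3105  0.105 ]
[ 397  375   46   45 1015] [ 0.5684 -0.2094  0.105 ]
```

Emit:
send_rows([
  [[0, 0, 0], 0],
  [[0, 0, 0], 0],
])

```text
time_s: 9.93
tcp_pos: [0.4452, -0.3167, 0.2301]
orientation: [-0.034, 3.139, -0.002]
force: [0.2, -0.9, 0.8]
finger_gap: 0.605
```

```bash
python3 -c "
from h import *; st(); caps('w6')"
```

```text
t9.93 tcp [ 0.4452 -0.3167  0.2301] jaw deg 91.25 tilt [ 0.002 -0.001] F [ 0.2 -0.9  0.8] gap 0.605 q [-0.13  0.21  0.76  1.85 -0.16  1.15  2.28]
[242 154  65  33 436] [ 0.4081 -0.3209  0.105 ]
[ 494  172   66   73 3803] [ 0.4279 -0.1631  0.105 ]
[ 246  187   53   59 2447] [ 0.4363 -0.3217  0.105 ]
[  384   275   176   121 10829] [ 0.5239 -0.1788  0.105 ]
[ 266  340   42   42 1471] [ 0.546 -0.31   0.105]
[398 375  45  45 972] [ 0.5828 -0.2062  0.105 ]
```

Emit:
send_rows([
  [[-0.006, -0.005, 0], 0],
  [[0, 0, -0.03], 0],
  [[0, 0, -0.03], 0],
  [[0, 0, -0.02], 0],
  [[0, 0, -0.0045], 0],
])

```text
time_s: 10.4
tcp_pos: [0.4368, -0.3209, 0.1414]
orientation: [0.034, -3.139, -0.002]
force: [-1.1, 0.6, -0.6]
finger_gap: 0.601
```

Emit:
send_rows([
  [[0, 0, 0], 0],
  [[0, 0, 0], 0],
  [[0, 0, 0], 0],
  [[0, 0, 0], 0],
  [[0, 0, 0], 0],
], grip=0)

```text
time_s: 10.82
tcp_pos: [0.4386, -0.3218, 0.1446]
orientation: [-0.033, 3.139, -0.001]
force: [0.4, -0.6, 3.0]
finger_gap: 0.365
```

Emit:
send_rows([
  [[0, 0, 0.01], 0],
  [[0, 0, 0.03], 0],
  [[0, 0, 0.04], 0],
  [[0, 0, 0.04], 0],
  [[0, 0, 0.038], 0],
])

```text
time_s: 11.23
tcp_pos: [0.4373, -0.3217, 0.3043]
orientation: [-0.032, 3.141, -0.001]
force: [0.9, 0.6, -1.0]
finger_gap: 0.365
```

```bash
python3 -c "
from h import *; st()"
```

```text
t11.23 tcp [ 0.4373 -0.3217  0.3043] jaw deg 91.15 tilt [ 0. -0.] F [ 0.9  0.6 -1. ] gap 0.365 q [-0.16  0.13  0.78  1.76 -0.09  1.29  2.24]
```

Emit:
send_rows([
  [[0.022, 0.019, 0], 0],
  [[0.028, 0.024, 0], 0],
  [[0.028, 0.024, 0], 0],
  [[0.028, 0.024, 0], 0],
  [[0.028, 0.024, 0], 0],
])

```text
time_s: 11.65
tcp_pos: [0.573, -0.2052, 0.3026]
orientation: [-0.033, 3.14, 0.0]
force: [1.2, -1.8, -0.9]
finger_gap: 0.361
```

Emit:
send_rows([
  [[0.028, 0.024, 0], 0],
  [[0.028, 0.024, 0], 0],
  [[0.018, 0.015, 0], 0],
  [[0.01, 0.007, 0], 0],
  [[0, 0, 0], 0],
])

```text
time_s: 12.07
tcp_pos: [0.6578, -0.1333, 0.3013]
orientation: [0.04, -3.141, -0.0]
force: [0.4, -0.0, -1.7]
finger_gap: 0.367
```

```bash
python3 -c "
from h import *; st()"
```

```text
t12.07 tcp [ 0.6578 -0.1333  0.3013] jaw deg 91.46 tilt [-0.  0.] F [ 0.4 -0.  -1.7] gap 0.367 q [-0.33  0.43  0.64  1.44 -0.26  1.36  1.92]
```

Emit:
send_rows([
  [[-0.001, -0.0035, -0.035], 0],
  [[0, 0, -0.035], 0],
  [[0, 0, -0.025], 0],
  [[0, 0, -0.015], 0],
  [[0, 0, -0.008], 0],
])

```text
time_s: 12.48
tcp_pos: [0.6533, -0.1406, 0.1819]
orientation: [0.031, -3.139, -0.001]
force: [-0.8, 3.5, 0.5]
finger_gap: 0.361
```

Emit:
send_rows([
  [[0, 0, -0.008], 0],
  [[0, 0, -0.006], 0],
  [[0, 0, -0.003], 0],
  [[0, 0, -0.002], 0],
  [[0, 0, 0], 0],
])

```text
time_s: 12.9
tcp_pos: [0.6551, -0.1402, 0.1647]
orientation: [-0.033, 3.141, -0.0]
force: [-0.4, 0.6, -3.0]
finger_gap: 0.359
```

Emit:
send_rows([
  [[0.001, 0.003, 0], 0],
  [[0, 0, -0.001], 0],
  [[0, 0, -0.001], 0],
  [[0, 0, 0], 0],
])

```text
time_s: 13.23
tcp_pos: [0.6562, -0.1372, 0.1627]
orientation: [-0.033, 3.141, -0.001]
force: [-0.4, -0.5, -0.3]
finger_gap: 0.361
```

Emit:
send_rows([
  [[0, 0, 0], 0],
  [[0, 0, 0], 0],
  [[0, 0, 0], 0],
  [[0, 0, 0], 0],
], grip=0.6)

```text
time_s: 13.57
tcp_pos: [0.6561, -0.1371, 0.1625]
orientation: [-0.033, 3.141, -0.0]
force: [0.5, -1.1, 0.1]
finger_gap: 0.603
```

Emit:
send_rows([
  [[0, 0, 0.02], 0],
  [[0, 0, 0.04], 0],
  [[0, 0, 0.04], 0],
  [[0, 0, 0.038], 0],
  [[0, 0, 0], 0],
])

```text
time_s: 13.98
tcp_pos: [0.6582, -0.1384, 0.3091]
orientation: [-0.032, 3.13, -0.002]
force: [0.2, -1.2, 1.5]
finger_gap: 0.599
```

Run:
```python
from h import *
st(); d=snap('top','top6'); s=snap('side','s6')
t=cv2.resize(d['image'][150:300,150:400,::-1],(750,450)); cv2.imwrite('pics/top6c.png',t)
u=cv2.resize(s['image'][100:400,100:400,::-1],(560,560),interpolation=cv2.INTER_CUBIC); cv2.imwrite('pics/s6c.png',u)
hsv=cv2.cvtColor(d['image'],cv2.COLOR_RGB2HSV); m=cv2.inRange(hsv,(0,0,200),(180,60,255)); k,l,q,c=cv2.connectedComponentsWithStats(m)
for i in range(1,k):
    if 40<q[i,4]<300: print(q[i],np.round(onz(d,c[i],.105)[0],4))
```

```text
t13.98 tcp [ 0.6582 -0.1384  0.3091] jaw deg 91.18 tilt [ 0.011 -0.001] F [ 0.2 -1.2  1.5] gap 0.599 q [-0.33  0.42  0.65  1.43 -0.26  1.36  1.92]
[111 206  16  15 180] [0.6263 0.4735 0.105 ]
[376 231  10  11  86] [ 0.5657 -0.3097  0.105 ]
[160 267   9  10  60] [0.4548 0.3325 0.105 ]
[485 365  25   5  85] [ 0.1844 -0.644   0.105 ]
```

View pics/s6c.png

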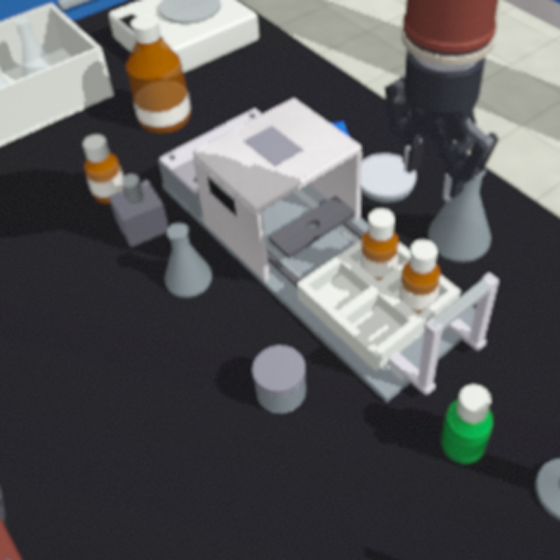

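Emit:
send_rows([
  [[-0.012, 0.0356, 0], 0],
  [[-0.012, 0.0356, 0], 0],
  [[-0.012, 0.0356, 0], 0],
  [[-0.012, 0.0356, 0], 0],
  [[-0.012, 0.0356, 0], 0],
])

```text
time_s: 14.5
tcp_pos: [0.5946, 0.0427, 0.2988]
orientation: [0.033, -3.139, 0.001]
force: [0.4, 0.8, -0.1]
finger_gap: 0.601
```

Emit:
send_rows([
  [[-0.012, 0.0356, 0], 0],
  [[-0.012, 0.0356, 0], 0],
  [[-0.012, 0.0356, 0], 0],
  [[-0.012, 0.0356, 0], 0],
  [[-0.012, 0.0356, 0], 0],
])

```text
time_s: 14.92
tcp_pos: [0.5345, 0.2206, 0.2991]
orientation: [0.034, -3.14, 0.001]
force: [1.4, 0.6, -0.9]
finger_gap: 0.601
```

Emit:
send_rows([
  [[-0.012, 0.0356, 0], 0],
  [[-0.012, 0.0356, 0], 0],
  [[-0.012, 0.0356, 0], 0],
  [[0, 0, 0], 0],
])

```text
time_s: 15.25
tcp_pos: [0.495, 0.3345, 0.2982]
orientation: [0.051, -3.137, -0.002]
force: [-1.1, 1.6, -0.8]
finger_gap: 0.6
```

```bash
python3 -c "
from h import *; st(); caps('w7')"
```

```text
t15.25 tcp [0.495  0.3345 0.2982] jaw deg 91.85 tilt [-0.004  0.001] F [-1.1  1.6 -0.8] gap 0.600 q [-1.01  0.24  0.41  1.62 -0.1   1.3   1.02]
[ 261  124   41   41 1308] [0.4521 0.3341 0.105 ]
[ 508  129   52  161 2140] [0.4978 0.5498 0.105 ]
[145 130  29  29 637] [0.4546 0.2406 0.105 ]
[ 180  215   39   62 1673] [0.5386 0.2682 0.105 ]
[   0  251   75  116 5363] [0.6115 0.1077 0.105 ]
[213 317  13  50 364] [0.6372 0.2819 0.105 ]
[ 510  360   50   50 1211] [0.6957 0.6146 0.105 ]
[   0  367   44   46 1029] [0.7215 0.0598 0.105 ]
[ 398  385   45   35 1002] [0.7128 0.4875 0.105 ]
```

View pics/w7.png

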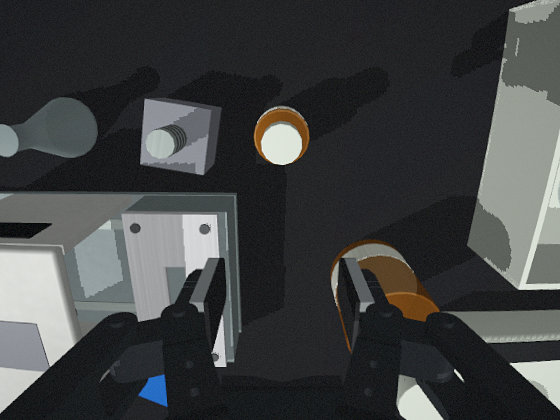

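Emit:
send_rows([
  [[-0.042, -0.003, 0], 0],
  [[0, 0, -0.03], 0],
  [[0, 0, -0.02], 0],
  [[0, 0, 0], 0],
  [[0, 0, 0], 0],
])

```text
time_s: 15.72
tcp_pos: [0.4582, 0.3217, 0.2493]
orientation: [0.032, -3.139, 0.004]
force: [0.6, -0.2, 0.3]
finger_gap: 0.599
```

```bash
python3 -c "
from h import *; st(); caps('w8')"
```

```text
t15.72 tcp [0.4582 0.3217 0.2493] jaw deg 91.16 tilt [-0.002 -0.003] F [ 0.6 -0.2  0.3] gap 0.599 q [-1.05  0.19  0.4   1.78 -0.08  1.19  0.97]
[ 508   80   52  273 7981] [0.4526 0.4971 0.105 ]
[ 138  151   76   82 3331] [0.4402 0.2533 0.105 ]
[266 151  59  34 346] [0.423  0.3302 0.105 ]
[ 276  180   48   54 2004] [0.4488 0.334  0.105 ]
[  74  271  113   68 3422] [0.5281 0.2116 0.105 ]
[387 295  43  22 483] [0.524  0.4167 0.105 ]
[211 300  22  84 972] [0.5588 0.2787 0.105 ]
[   0  335   53   71 2623] [0.6019 0.1061 0.105 ]
[142 375  27  45 871] [0.6205 0.2193 0.105 ]
```

Emit:
send_rows([
  [[-0.006, 0.0103, 0], 0],
  [[0, 0, -0.035], 0],
  [[0, 0, -0.035], 0],
  [[0, 0, -0.025], 0],
  [[0, 0, -0.0085], 0],
])

```text
time_s: 16.18
tcp_pos: [0.4511, 0.3332, 0.1441]
orientation: [0.034, -3.139, 0.004]
force: [-0.1, -0.3, 0.0]
finger_gap: 0.599
```

Emit:
send_rows([
  [[0, 0, 0], 0],
  [[0, 0, 0], 0],
  [[0, 0, 0], 0],
  [[0, 0, 0], 0],
  [[0, 0, 0], 0],
], grip=0)

```text
time_s: 16.6
tcp_pos: [0.453, 0.3337, 0.1483]
orientation: [-0.033, 3.14, 0.002]
force: [-0.1, 0.2, -1.1]
finger_gap: 0.361
```

Emit:
send_rows([
  [[0, 0, 0.01], 0],
  [[0, 0, 0.03], 0],
  [[0, 0, 0.04], 0],
  [[0, 0, 0.04], 0],
  [[0, 0, 0.04], 0],
])

```text
time_s: 17.02
tcp_pos: [0.4522, 0.3326, 0.3099]
orientation: [-0.032, 3.141, 0.001]
force: [0.3, 0.6, -2.6]
finger_gap: 0.361
```

```bash
python3 -c "
from h import *; st()"
```

```text
t17.02 tcp [0.4522 0.3326 0.3099] jaw deg 91.18 tilt [0. 0.] F [ 0.3  0.6 -2.6] gap 0.361 q [-1.07  0.15  0.4   1.69 -0.06  1.31  0.93]
```

Emit:
send_rows([
  [[0.005, -0.03, 0.01], 0],
  [[0.012, -0.035, 0], 0],
  [[0.012, -0.035, 0], 0],
  [[0.012, -0.035, 0], 0],
  [[0.012, -0.035, 0], 0],
])

```text
time_s: 17.43
tcp_pos: [0.5056, 0.1613, 0.3183]
orientation: [-0.033, 3.14, 0.002]
force: [1.3, 0.0, -1.1]
finger_gap: 0.36
```

Emit:
send_rows([
  [[0.012, -0.035, 0], 0],
  [[0.012, -0.035, 0], 0],
  [[0.012, -0.035, 0], 0],
  [[0.012, -0.035, 0], 0],
  [[0.012, -0.035, 0], 0],
])

```text
time_s: 17.85
tcp_pos: [0.5656, -0.0138, 0.3184]
orientation: [-0.033, 3.14, 0.001]
force: [1.5, 0.5, -1.9]
finger_gap: 0.359
```

Emit:
send_rows([
  [[0.012, -0.03, 0], 0],
  [[0.004, -0.015, 0], 0],
  [[0.002, -0.009, 0], 0],
  [[0, 0, 0], 0],
  [[0, 0, 0], 0],
])

```text
time_s: 18.27
tcp_pos: [0.5833, -0.065, 0.3173]
orientation: [-0.033, 3.141, 0.001]
force: [-0.1, 0.5, -2.4]
finger_gap: 0.365
```

Emit:
send_rows([
  [[0, 0, 0], 0],
  [[0, 0, 0], 0],
])

```text
time_s: 18.43
tcp_pos: [0.5833, -0.0638, 0.317]
orientation: [0.037, -3.141, -0.001]
force: [0.0, -0.4, -1.1]
finger_gap: 0.365
```

```bash
python3 -c "
from h import *; st()"
```

```text
t18.43 tcp [ 0.5833 -0.0638  0.317 ] jaw deg 91.37 tilt [-0.     0.001] F [ 0.  -0.4 -1.1] gap 0.365 q [-0.57  0.23  0.72  1.63 -0.16  1.34  1.77]
```

Emit:
send_rows([
  [[0, -0.0015, -0.035], 0],
  [[0, 0, -0.035], 0],
  [[0, 0, -0.025], 0],
  [[0, 0, -0.015], 0],
  [[0, 0, 0], 0],
])

```text
time_s: 18.85
tcp_pos: [0.5816, -0.0655, 0.2035]
orientation: [0.036, -3.136, -0.0]
force: [-0.2, -0.3, -1.2]
finger_gap: 0.362
```

Emit:
send_rows([
  [[0, 0, 0], 0],
])

```text
time_s: 18.93
tcp_pos: [0.5833, -0.0662, 0.2069]
orientation: [0.036, -3.14, -0.0]
force: [-0.1, -0.0, -1.1]
finger_gap: 0.36
```

Centred; lower to about 0.166.

Emit:
send_rows([
  [[0, 0, -0.015], 0],
  [[0, 0, -0.012], 0],
  [[0, 0, -0.008], 0],
  [[0, 0, -0.004], 0],
  [[0, 0, -0.001], 0],
])

```text
time_s: 19.35
tcp_pos: [0.5833, -0.0671, 0.1665]
orientation: [0.034, -3.141, 0.0]
force: [0.1, -0.6, -1.0]
finger_gap: 0.362
```

Emit:
send_rows([
  [[0, 0, 0], 0],
  [[0, 0, 0], 0],
])

```text
time_s: 19.52
tcp_pos: [0.5838, -0.0674, 0.1675]
orientation: [-0.033, 3.141, -0.0]
force: [-0.4, 0.2, -2.0]
finger_gap: 0.365
```

Emit:
send_rows([
  [[0, 0, -0.0015], 0],
  [[0, 0, 0], 0],
])

```text
time_s: 19.68
tcp_pos: [0.5838, -0.0674, 0.1658]
orientation: [-0.033, 3.14, -0.0]
force: [0.5, -0.9, -1.2]
finger_gap: 0.361
```

Emit:
send_rows([
  [[0, 0, 0], 0],
  [[0, 0, 0], 0],
  [[0, 0, 0], 0],
  [[0, 0, 0], 0],
], grip=0.6)

```text
time_s: 20.02
tcp_pos: [0.5835, -0.0673, 0.1655]
orientation: [-0.033, 3.141, 0.0]
force: [-0.8, -0.2, -0.3]
finger_gap: 0.604
```

Emit:
send_rows([
  [[0, 0, 0.02], 0],
  [[0, 0, 0.04], 0],
  [[0, 0, 0.04], 0],
  [[0, 0, 0.036], 0],
  [[0, 0, 0], 0],
])

```text
time_s: 20.43
tcp_pos: [0.5858, -0.0683, 0.309]
orientation: [-0.032, 3.131, 0.001]
force: [1.1, -1.3, 0.6]
finger_gap: 0.597
```

Emit:
send_rows([
  [[0.008, -0.033, 0], 0],
  [[0.008, -0.033, 0], 0],
  [[0.008, -0.033, 0], 0],
  [[0.008, -0.033, 0], 0],
  [[0.008, -0.033, 0], 0],
])

```text
time_s: 20.85
tcp_pos: [0.6237, -0.2336, 0.3014]
orientation: [-0.034, 3.141, 0.0]
force: [1.0, 0.3, 0.0]
finger_gap: 0.599
```

Emit:
send_rows([
  [[0, 0, 0], 0],
  [[0, 0, 0], 0],
])

```text
time_s: 21.02
tcp_pos: [0.6228, -0.2352, 0.301]
orientation: [0.026, -3.141, 0.002]
force: [-0.0, 0.8, 0.2]
finger_gap: 0.6
```

```bash
python3 -c "
from h import *; st(); snap('wrist','w9')"
```

```text
t21.02 tcp [ 0.6228 -0.2352  0.301 ] jaw deg 90.96 tilt [-0.001 -0.001] F [-0.   0.8  0.2] gap 0.600 q [-0.25  0.44  0.76  1.46 -0.3   1.37  2.11]
```

View pics/w9.png

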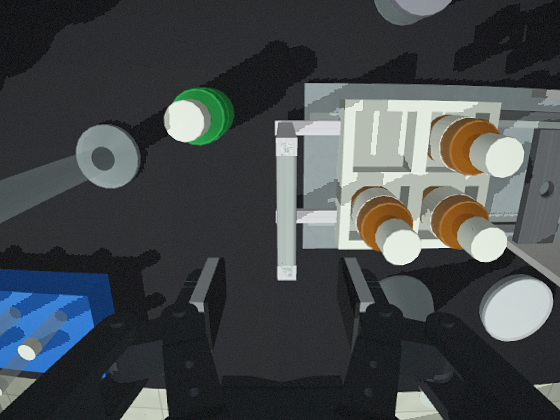

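Emit:
send_rows([
  [[0, 0.002, -0.035], 0],
  [[0, 0, -0.035], 0],
  [[0, 0, -0.025], 0],
  [[0, 0, -0.016], 0],
  [[0, 0, 0], 0],
])

```text
time_s: 21.48
tcp_pos: [0.6222, -0.2271, 0.1865]
orientation: [0.038, -3.136, -0.004]
force: [0.3, 0.0, 0.4]
finger_gap: 0.604
```

Emit:
send_rows([
  [[0, 0, 0], 0],
  [[0, 0, 0], 0],
  [[0, 0, 0], 0],
  [[0, 0, 0], 0],
  [[0, 0, 0], 0],
], grip=0)

```text
time_s: 21.9
tcp_pos: [0.6243, -0.2305, 0.1925]
orientation: [-0.034, 3.138, -0.001]
force: [-1.7, 0.6, 7.8]
finger_gap: 0.153
```

Emit:
send_rows([
  [[0, 0.002, 0], 0],
  [[-0.0001, 0.004, 0], 0],
  [[-0.0001, 0.006, 0], 0],
  [[-0.0002, 0.008, 0], 0],
  [[-0.0002, 0.01, 0], 0],
])

```text
time_s: 22.32
tcp_pos: [0.6236, -0.202, 0.1925]
orientation: [-0.031, 3.138, -0.004]
force: [1.6, -4.6, 8.7]
finger_gap: 0.156
```

Emit:
send_rows([
  [[-0.0002, 0.01, 0], 0],
  [[-0.0002, 0.01, 0], 0],
  [[-0.0002, 0.01, 0], 0],
  [[-0.0002, 0.01, 0], 0],
  [[-0.0002, 0.01, 0], 0],
])

```text
time_s: 22.73
tcp_pos: [0.6225, -0.1513, 0.1925]
orientation: [-0.032, 3.138, -0.003]
force: [0.0, -4.0, 8.7]
finger_gap: 0.155
```

Emit:
send_rows([
  [[-0.0002, 0.01, 0], 0],
  [[-0.0002, 0.01, 0], 0],
  [[-0.0002, 0.01, 0], 0],
  [[-0.0002, 0.01, 0], 0],
  [[-0.0002, 0.01, 0], 0],
])

```text
time_s: 23.15
tcp_pos: [0.6214, -0.1013, 0.1925]
orientation: [-0.031, 3.139, -0.002]
force: [-2.0, -3.4, 10.0]
finger_gap: 0.155
```

Emit:
send_rows([
  [[-0.0002, 0.01, 0], 0],
  [[-0.0002, 0.01, 0], 0],
  [[-0.0002, 0.01, 0], 0],
  [[-0.0002, 0.008, 0], 0],
  [[-0.0001, 0.006, 0], 0],
])

```text
time_s: 23.57
tcp_pos: [0.6204, -0.0565, 0.1924]
orientation: [-0.033, 3.139, -0.0]
force: [-3.9, -3.2, 11.6]
finger_gap: 0.153
```

```bash
python3 -c "
from h import *; st()"
```

```text
t23.57 tcp [ 0.6204 -0.0565  0.1924] jaw deg 91.20 tilt [ 0.002 -0.   ] F [-3.9 -3.2 11.6] gap 0.153 q [-0.53  0.42  0.71  1.7  -0.3   1.13  1.85]
```

Emit:
send_rows([
  [[-0.0001, 0.004, 0], 0],
  [[-0.0001, 0.004, 0], 0],
  [[0, 0.003, 0], 0],
  [[0, 0.003, 0], 0],
])

```text
time_s: 23.9
tcp_pos: [0.6201, -0.0432, 0.1924]
orientation: [-0.032, 3.14, -0.001]
force: [-4.7, -3.1, 12.4]
finger_gap: 0.157
```

Emit:
send_rows([
  [[0, 0.002, 0], 0],
  [[0, 0.001, 0], 0],
])

```text
time_s: 24.07
tcp_pos: [0.6201, -0.0417, 0.1924]
orientation: [-0.031, 3.139, -0.004]
force: [-3.5, -9.5, 10.7]
finger_gap: 0.155
```

Emit:
send_rows([
  [[0, 0.002, 0], 0],
  [[0, 0.001, 0], 0],
  [[0, 0, 0], 0],
])

```text
time_s: 24.32
tcp_pos: [0.62, -0.0415, 0.1925]
orientation: [-0.027, 3.139, -0.009]
force: [-1.5, -14.4, 8.9]
finger_gap: 0.155
```

Emit:
send_rows([
  [[0, -0.003, 0], 0],
  [[0, 0, 0], 0],
  [[0, 0, 0], 0],
  [[0, 0, 0], 0],
], grip=0.6)

```text
time_s: 24.65
tcp_pos: [0.6197, -0.0384, 0.1903]
orientation: [0.035, -3.141, -0.001]
force: [-0.4, 0.1, -0.6]
finger_gap: 0.599
```

Emit:
send_rows([
  [[0, 0, 0.03], 0],
  [[0, 0, 0.03], 0],
  [[0, 0, 0.03], 0],
  [[0, 0, 0.02], 0],
  [[0, 0, 0], 0],
])

```text
time_s: 25.07
tcp_pos: [0.6213, -0.0391, 0.3051]
orientation: [-0.034, 3.135, 0.002]
force: [0.7, -0.5, 0.7]
finger_gap: 0.602
```

Emit:
send_rows([
  [[-0.012, 0.028, 0], 0],
  [[-0.012, 0.028, 0], 0],
  [[-0.012, 0.028, 0], 0],
  [[-0.012, 0.028, 0], 0],
  [[-0.012, 0.028, 0], 0],
])

```text
time_s: 25.48
tcp_pos: [0.5586, 0.1026, 0.2998]
orientation: [0.035, -3.141, -0.0]
force: [0.1, 0.7, -0.5]
finger_gap: 0.597
```

Emit:
send_rows([
  [[-0.012, 0.028, 0], 0],
  [[-0.012, 0.028, 0], 0],
  [[-0.012, 0.028, 0], 0],
  [[-0.012, 0.028, 0], 0],
  [[-0.012, 0.025, 0], 0],
])

```text
time_s: 25.9
tcp_pos: [0.4983, 0.2401, 0.2999]
orientation: [0.036, -3.141, -0.0]
force: [-0.8, 0.4, -0.7]
finger_gap: 0.601
```

Emit:
send_rows([
  [[0, 0, 0], 0],
  [[0, 0, 0], 0],
])

```text
time_s: 26.07
tcp_pos: [0.4984, 0.2399, 0.2997]
orientation: [0.04, -3.14, 0.0]
force: [-0.3, -0.3, -0.6]
finger_gap: 0.599
```

Run:
```python
from h import *
st(); w=caps('w10',z=.095); snap('side','s10')
print('proj pin',proj(w,[[.457,.234,.095],[.6134,.2303,.07]]))
```

```text
t26.07 tcp [0.4984 0.2399 0.2997] jaw deg 91.47 tilt [-0.001 -0.   ] F [-0.3 -0.3 -0.6] gap 0.599 q [-1.05  0.14  0.58  1.73 -0.08  1.29  1.15]
[264 127  29  30 650] [0.4559 0.2371 0.095 ]
[ 232  213   88  152 5703] [0.589  0.2378 0.095 ]
[  0 217  40  11 303] [0.5309 0.0054 0.095 ]
[189 229  17  39 321] [0.5503 0.1682 0.095 ]
[    0   249   184   128 13552] [0.6236 0.0595 0.095 ]
[529 368  31  41 702] [0.7211 0.546  0.095 ]
[ 121  375   48   45 1312] [0.7315 0.0987 0.095 ]
proj pin [[274.50433148 143.31612154]
 [268.39139364 296.28907867]]
```

View pics/w10.png

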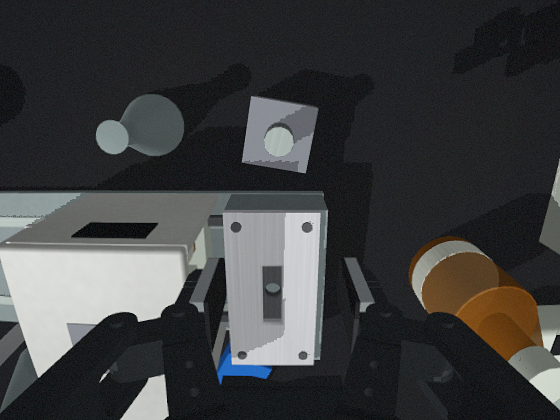

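Run:
```python
from h import *
w=load('w10')
s=onz(w,[(263,265),(284,265),(284,320),(262,320)],.07); print('slot',s.round(4),s.mean(0))
print('hole',onz(w,[(273,289)],.042)); print('plate',onz(w,[(224,209),(326,209),(318,364),(230,364)],.07).mean(0))
```

```text
slot [[0.5782 0.2247 0.07  ]
 [0.5777 0.245  0.07  ]
 [0.6417 0.2468 0.07  ]
 [0.6423 0.224  0.07  ]] [0.609962   0.23510397 0.07      ]
hole [[0.62236604 0.23441915 0.042     ]]
plate [0.61076792 0.23625875 0.07      ]
```

Emit:
send_rows([
  [[-0.0215, -0.002, 0], 0],
  [[-0.0215, -0.002, 0], 0],
  [[0, 0, -0.035], 0],
  [[0, 0, -0.035], 0],
  [[0, 0, -0.02], 0],
])

```text
time_s: 26.58
tcp_pos: [0.456, 0.2319, 0.2078]
orientation: [0.03, -3.14, 0.001]
force: [-1.1, 0.0, 0.1]
finger_gap: 0.602
```

Emit:
send_rows([
  [[0, 0, 0], 0],
  [[0, 0, 0], 0],
])

```text
time_s: 26.75
tcp_pos: [0.4569, 0.2324, 0.2102]
orientation: [0.03, -3.14, 0.003]
force: [0.4, 0.7, -0.2]
finger_gap: 0.601
```

Run:
```python
from h import *
st(); w=caps('w11',z=.095)
```

```text
t26.75 tcp [0.4569 0.2324 0.2102] jaw deg 91.10 tilt [-0.001 -0.002] F [ 0.4  0.7 -0.2] gap 0.601 q [-1.08  0.13  0.56  1.94 -0.08  1.1   1.11]
[ 240  164   93   94 4824] [0.4405 0.2355 0.095 ]
[  43  209   43   42 1392] [0.4553 0.1026 0.095 ]
[  0 264  46  36 872] [0.4931 0.0653 0.095 ]
[ 217  308  125   72 7627] [0.5335 0.2331 0.095 ]
[470 318  70  27 997] [0.5248 0.3863 0.095 ]
[  0 387  24  26 340] [0.604  0.0221 0.095 ]
[120 398  44  22 730] [0.5991 0.1317 0.095 ]
```

Emit:
send_rows([
  [[-0.001, 0.0028, -0.025], 0],
  [[0, 0, -0.025], 0],
  [[0, 0, -0.018], 0],
  [[0, 0, -0.006], 0],
  [[0, 0, 0], 0],
])

```text
time_s: 27.22
tcp_pos: [0.4561, 0.2363, 0.1366]
orientation: [0.033, -3.141, 0.001]
force: [0.2, -0.4, 1.1]
finger_gap: 0.599
```

Emit:
send_rows([
  [[0, 0, 0], 0],
  [[0, 0, 0], 0],
  [[0, 0, 0], 0],
  [[0, 0, 0], 0],
  [[0, 0, 0], 0],
], grip=0, newtons=40)

```text
time_s: 27.63
tcp_pos: [0.4568, 0.237, 0.1382]
orientation: [-0.033, 3.139, 0.003]
force: [0.4, -1.7, 6.2]
finger_gap: 0.268
```

```bash
python3 -c "
from h import *
st()"
```

```text
t27.63 tcp [0.4568 0.237  0.1382] jaw deg 91.21 tilt [0.002 0.002] F [ 0.4 -1.7  6.2] gap 0.268 q [-1.05  0.23  0.55  2.   -0.15  0.94  1.16]
```

Emit:
send_rows([
  [[0, 0, 0.01], 0],
  [[0, 0, 0.02], 0],
  [[0, 0, 0.03], 0],
  [[0, 0, 0.03], 0],
  [[0, 0, 0.01], 0],
])

```text
time_s: 28.05
tcp_pos: [0.4573, 0.2369, 0.2416]
orientation: [-0.032, 3.137, 0.006]
force: [0.9, -0.5, 0.1]
finger_gap: 0.27
```

```bash
python3 -c "
from h import *
st();snap('wrist','w12')"
```

```text
t28.05 tcp [0.4573 0.2369 0.2416] jaw deg 91.17 tilt [0.005 0.004] F [ 0.9 -0.5  0.1] gap 0.270 q [-1.09  0.1   0.57  1.9  -0.06  1.15  1.09]
```

View pics/w12.png

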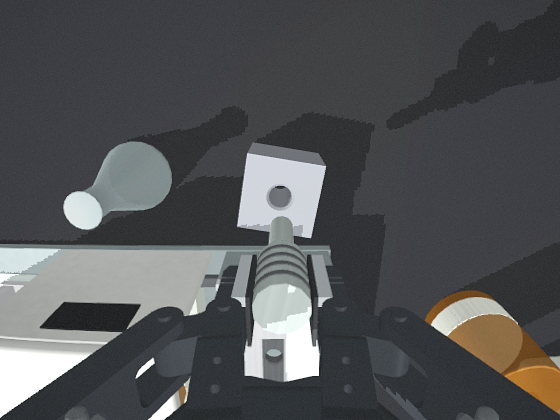

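Emit:
send_rows([
  [[0.03, -0.001, 0.005], 0],
  [[0.035, -0.001, 0], 0],
  [[0.035, -0.001, 0], 0],
  [[0.035, 0, 0], 0],
  [[0.029, 0, 0], 0],
])

```text
time_s: 28.52
tcp_pos: [0.6214, 0.2333, 0.2403]
orientation: [0.034, -3.141, 0.001]
force: [0.5, 0.0, -0.6]
finger_gap: 0.27
```

Emit:
send_rows([
  [[0, 0, 0], 0],
  [[0, 0, 0], 0],
  [[0, 0, 0], 0],
])

```text
time_s: 28.77
tcp_pos: [0.6191, 0.2333, 0.2404]
orientation: [0.033, -3.14, 0.001]
force: [-0.3, 0.5, -2.5]
finger_gap: 0.265
```

```bash
python3 -c "
from h import *
s=st();w=snap('wrist','w13')
p=s['tcp_pos']; print('tip',proj(w,[p-[0,0,.1332],[p[0],p[1],.07]]))
im=w['image'][60:300,180:400,::-1]; cv2.imwrite('pics/w13c.png',cv2.resize(im,None,fx=2.5,fy=2.5,interpolation=cv2.INTER_CUBIC))
"
```

```text
t28.77 tcp [0.6191 0.2333 0.2404] jaw deg 91.20 tilt [-0.002 -0.001] F [-0.3  0.5 -2.5] gap 0.265 q [-0.88  0.44  0.6   1.54 -0.26  1.24  1.36]
tip [[280.517617   226.2065262 ]
 [280.72199257 207.23062928]]
```

View pics/w13c.png

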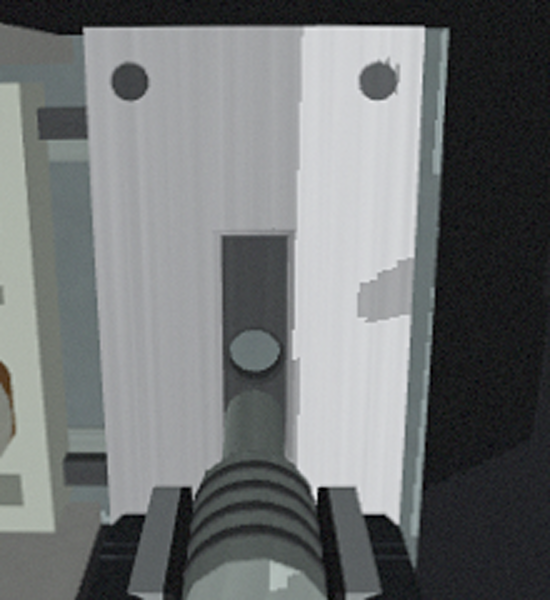

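```bash
python3 -c "
from h import *
w=load('w13')
print(onz(w,[(282,200)],.042), onz(w,[(282.8,217)],.1072), onz(w,[(282.4,220)],.07))
# slot near end
print('slot end',onz(w,[(180+257/2.5,60+233/2.5)],.07))
"
```

```text
[[0.62235935 0.23427572 0.042     ]] [[0.61286177 0.23457497 0.1072    ]] [[0.62902919 0.23470949 0.07      ]]
slot end [[0.57929377 0.23393829 0.07      ]]
```

Emit:
send_rows([
  [[0.003, 0, -0.015], 0],
  [[0, 0, -0.015], 0],
  [[0, 0, -0.01], 0],
  [[0, 0, 0], 0],
  [[0, 0, 0], 0],
])

```text
time_s: 29.23
tcp_pos: [0.622, 0.2336, 0.2007]
orientation: [0.034, -3.14, 0.001]
force: [0.3, -0.0, -1.5]
finger_gap: 0.267
```

Emit:
send_rows([
  [[0, 0, -0.006], 0],
  [[0, 0, -0.005], 0],
  [[0, 0, -0.004], 0],
  [[0, 0, 0], 0],
  [[0, 0, 0], 0],
])

```text
time_s: 29.65
tcp_pos: [0.6226, 0.2335, 0.1862]
orientation: [0.033, -3.141, 0.0]
force: [0.2, 0.1, -1.2]
finger_gap: 0.269
```

Emit:
send_rows([
  [[0, 0, -0.005], 0],
  [[0, 0, -0.004], 0],
  [[0, 0, -0.004], 0],
  [[0, 0, -0.003], 0],
  [[0, 0, 0], 0],
])

```text
time_s: 30.07
tcp_pos: [0.623, 0.2334, 0.1698]
orientation: [-0.033, 3.141, -0.001]
force: [2.4, 0.0, -2.3]
finger_gap: 0.266
```

Emit:
send_rows([
  [[0.001, 0, -0.004], 0],
  [[0, 0, -0.004], 0],
  [[0, 0, -0.003], 0],
  [[0, 0, -0.003], 0],
  [[0, 0, 0], 0],
])

```text
time_s: 30.48
tcp_pos: [0.6236, 0.2334, 0.1557]
orientation: [0.033, -3.141, 0.001]
force: [1.8, 0.8, -1.7]
finger_gap: 0.266
```

Emit:
send_rows([
  [[0, 0, -0.001], 0],
  [[0, 0, -0.001], 0],
  [[0, 0, -0.001], 0],
  [[0, 0, 0], 0],
])

```text
time_s: 30.82
tcp_pos: [0.6238, 0.2335, 0.1535]
orientation: [-0.033, 3.141, 0.0]
force: [2.3, -0.1, -0.8]
finger_gap: 0.267
```

Near contact; release (small opening) and back off upward.

Emit:
send_rows([
  [[0, 0, 0], 0],
  [[0, 0, 0], 0],
  [[0, 0, 0], 0],
  [[0, 0, 0], 0],
], grip=0.5)

```text
time_s: 31.15
tcp_pos: [0.6237, 0.2336, 0.1535]
orientation: [0.033, -3.141, -0.0]
force: [-0.2, -0.4, -0.5]
finger_gap: 0.504
```

Emit:
send_rows([
  [[0, 0, 0.01], 0],
  [[0, 0, 0.03], 0],
  [[0, 0, 0.03], 0],
  [[0, 0, 0.04], 0],
  [[0, 0, 0.03], 0],
])

```text
time_s: 31.57
tcp_pos: [0.624, 0.2332, 0.2972]
orientation: [-0.033, 3.14, 0.001]
force: [0.7, 0.9, 0.9]
finger_gap: 0.493
```

Emit:
send_rows([
  [[-0.03, 0, 0], 0],
  [[-0.035, 0, 0], 0],
  [[-0.035, 0, 0], 0],
  [[0, 0, 0], 0],
  [[0, 0, 0], 0],
])

```text
time_s: 31.98
tcp_pos: [0.5223, 0.2339, 0.2945]
orientation: [0.036, -3.141, -0.004]
force: [0.1, 0.4, 0.6]
finger_gap: 0.5
```

Run:
```python
from h import *
st(); w=snap('wrist','w14'); s=snap('side','s14'); t=snap('top','t14')
a=cv2.resize(w['image'][100:400,100:400,::-1],(400,400)); b=cv2.resize(s['image'][130:330,120:320,::-1],(400,400),interpolation=cv2.INTER_CUBIC)
cv2.imwrite('pics/fin.png',np.hstack([a,b]))
print('head top expected at .11:',proj(w,[[.6236,.2345,.11]]),proj(s,[[.6236,.2345,.11],[.6236,.2345,.132]]))
```

```text
t31.98 tcp [0.5223 0.2339 0.2945] jaw deg 91.32 tilt [-0.     0.002] F [0.1 0.4 0.6] gap 0.500 q [-1.04  0.2   0.62  1.7  -0.12  1.28  1.2 ]
head top expected at .11: [[278.22817055 311.97499797]] [[221.73093194 165.86515229]
 [220.8682337  159.59447546]]
```

View pics/fin.png

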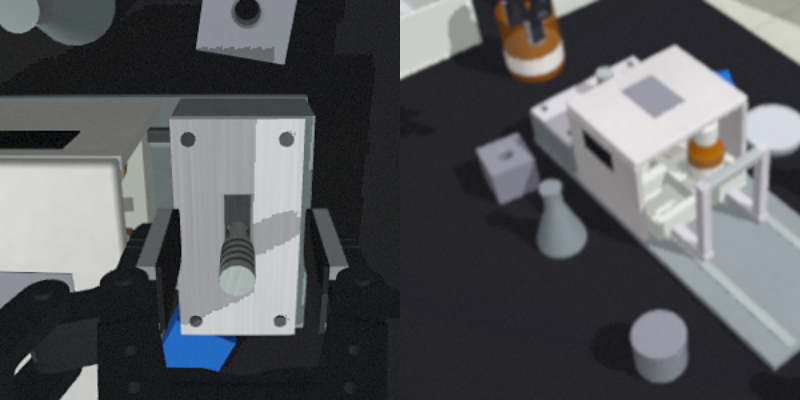

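Run:
```python
from h import *
w=load('w14'); t=load('t14')
print(proj(w,[[.6236,.2345,z] for z in(.132,.115,.11,.07)]), proj(w,[[.6236-.012,.2345,.07],[.6236-.007,.2345,.07]]))
a=cv2.resize(w['image'][225:335,225:335,::-1],(400,400),interpolation=cv2.INTER_CUBIC)
b=cv2.resize(t['image'][160:300,150:360,::-1],(600,400))[:, :390]
cv2.imwrite('pics/fin2.png',np.hstack([a,b]))
```

```text
[[278.04298445 328.27477054]
 [278.1881825  315.48837259]
 [278.22817055 311.97499797]
 [278.51043066 287.27045444]] [[278.7534265  276.50055027]
 [278.65137873 281.02249873]]
```

```bash
python3 -c "
from h import *
print(manip.job_done())"
```

```text
the job is handed in; nothing more can be done
None
```

The job is done and handed in at about 32 s on the robot's clock, well inside the 210 s limit. I drew the carriage out to its stop and stood the three amber bottles present upright in separate pockets. I left the green look-alike alone, pushed the carriage home until the force rose to 14 N at the stop, and lowered the pin into the hole. The hole was visible through the slot, about 10 mm off its middle, so the pin went in at the first try and I did not need to feel along the slot.

**Last checks:**
- **Bottles:** All three were standing upright in their pockets in the wrist picture taken just before the push. After that only one of them can be seen under the hood, and it is upright.
- **Pin:** The gripper let go within 1 mm of the computed seated height. The top of the pin's head appears within about 2 px of its seated position in both the side and wrist views, and well away from where it would be if the tip were only resting on the catch bar.
- **Camera disagreement:** The top and wrist cameras differed by up to about 5 mm in y at the reader, 4.8 mm at the slot. For the pin I used the wrist view.
- **Failed check:** My last close-up of the seated pin could not be viewed because the picture limit was reached, so I relied on the numbers and the picture before it.

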